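# Load a blank in the die shuttle and hold its index plunger back

## Robot

A 6-joint arm with a two-finger parallel gripper is mounted at the origin on the work surface. World frame = base frame: x ahead of the robot, y to its left, z up, the work surface at z = 0. Lengths are in m, angles in degrees, forces in N, time in s.
With the tool pointing down it reaches from about 0.4 to 0.825 m from the base axis. Payload 7 kg.
Tool frame: the origin (TCP) lies on the centre line of the jaws, within the pads' length; the fingertips stand 17 mm ahead of it and the grasp point (between the pads) lies 2 mm behind it; z points along the fingers, y is the direction in which the jaws open and shut (so a half turn about z gives the same grasp; the last joint's range is limited). The gripper opens to 88 mm and grips with 3 to 60 N. Pads are 19 mm wide; open, the fingers measure 130 mm over their backs; the gripper's body (78 mm by 193 mm) begins 47 mm behind the grasp point.
Start: joints at [-55.285, 20.546, 0.682, 0, -70.136, -16.507], TCP at [0.211, -0.641, 0.244] pointing down, gripper open.
Joint ranges: [-176.03, 176.03], [-82.01, 121.73], [-58.28, 71.71], [-173.87, 95.51], [-174.79, -0.11], [-173.66, 173.66]. Speed limits (degrees/s): [136.94, 136.94, 172.46, 180, 180, 180].

## Interface

Orientations are given as [roll, pitch, yaw] about the fixed x, y, z axes, in that order (R = Rz(yaw) Ry(pitch) Rx(roll)).
In Python, from plant import telemetry, vision, close_job, recognise, silhouettes, place_of gives the robot as it stands.
- The arm moves only by the shell command python3 -m handwheel 'ROWS'. ROWS is JSON, a list that holds one entry, the list of rows, each a list of 5 numbers: the shift along the tool's x, y, z in m, then the turn about the tool's z in rad, then the closure, from 0 (fully open) to 1 (shut). In form: [[[tx, ty, tz, yaw, gripper], ...]]. A call has 1 to 20 rows; each row shifts and turns the commanded pose from where the row before left it, along the tool's axes as they then stand; what a row does not reach is not made up. A row lasts 1/12 s, in which the tool goes at most 41.7 mm and 7.16 degrees, less where a joint would pass 70% of its speed; a pose out of reach is approached as far as the arm can. A call with a gripper value outside its range is refused whole. The fingers move at their own pace and stop on an object; the grip force is fixed at half the most. Time passes only in rows, so rows that do not move let the fingers close. It gives the time, the measured TCP pose, the force and the opening at its end, in the units of the state.
- telemetry.get_obs(): the state, without advancing time (a new reading comes with each control period).
- vision.snapshot(name): name is "scene" or "top" or "wrist"; returns a dict with "color" (400x640x3 uint8, red, green, blue), "mtx" (3x3 intrinsics, pixels), "cam_to_world" (4x4, takes a point from camera to world coordinates); the wrist camera has in their place "tool_from_camera" (4x4, takes a point from camera to tool coordinates, whose origin is the TCP and whose axes are the flange's). Camera axes: x right, y down, z forward; pixel columns grow to the right and rows downward; lengths in m; the calibration is good to about 2 mm. A picture is of the moment at which its call begins: read the wrist's pose just before it. There is no depth.
- close_job(): hands the job in, once; it reports no verdict.
Trained networks look in a picture, given as the dict that the camera call returned (one of the last four; its "shot" number tells which), for a name from the list of things; names that differ only in an ending like _2 or _b are one class to them, and where a whole thing is asked for, a point or a joint stands for the part that bears it (a point fixed in the world has none). Each returns a list of dicts, best first, with "conf" (0 to 1); they miss things now and then, are a little off and sometimes report something else, mostly with a low value. They report only what shows in the picture. A call takes as long as a camera call. They do not tell look-alikes from the thing itself.
- recognise(name, picture): "xy" ([column, row] in pixels, amid what is visible of it).
- silhouettes(name, picture): "region" (400x640 bool, what is visible of it) and "xy" ([column, row] in pixels, amid what is visible of it).
- place_of(name, picture): "xy" ([column, row] in pixels: a listed point, or the origin of a listed thing).
The state is a dict: "clock": time; "joint_pos": joint angles; "qvel": joint speeds; "tau": joint torques, N m; "tool_pos": TCP position; "orientation": TCP orientation; "force": force on the tool from outside, world axes, zero at the start; "moment": the same for the moment, N m; "opening": finger opening in m.
Only numpy, scipy, OpenCV 4.12 (cv2) and the standard library are available. Lean on these libraries where they do the work, as an engineer would, in place of code of your own. Each camera call takes 0.05 s, during which the arm holds its last target.

## Task

Lay the large round metal blank flat and fully home in the round die cavity it fits, and let go of it. Then take the black knob of the sprung index plunger, pull it straight up as far as it goes so that its pin stands clear of the seat hole in the die plate, and keep holding it there: finish while still gripping the knob at full pull, with the blank still seated. Do not push the other blanks, tools and things on the bench out of their places.

Things in the scene. Friction and masses are not known exactly. Their poses are not given: they have to be found in the camera images.
- round_blank: The blank to load: a plain round disc of silvery metal, 36 mm in diameter, 10 mm thick, about 60 to 120 g, lying flat on the bench. Origin: centre of its underside; z up.
- square_blank: Bystander: a square blank of the same metal, 28 x 28 x 10 mm, lying flat. Origin: centre of its underside. Leave it alone.
- small_blank: Bystander: a small round blank of the same metal, 22 mm in diameter, 10 mm thick, lying flat. Origin: centre of its underside. Leave it alone.
- die_shuttle: The die shuttle, fixed: grey base 116 (x) x 250 (y) x 12 mm with a steel die plate between two rails, their tops level, 28 mm above the bench. Origin: centre of its underside, z up. Along its y axis, at x = 0, the plate has a square cavity 30 mm wide (y = -75 mm), the large round cavity (y = -20), a small round one 24 mm wide (y = 28) and the seat hole (y = 82), all 5 mm deep.
- round_cavity (a point): Centre of the mouth of the large round cavity, level with the top of the die plate (28 mm above the bench). The cavity is 40 mm wide with a 1.5 mm chamfer and 5 mm deep, so a seated blank has its underside 5 mm below this point and stands 5 mm proud of the plate. Axes as the die shuttle's.
- seat_hole (a point): Centre of the mouth of the 11 mm seat hole in the die plate, under the plunger, 28 mm above the bench, 102 mm from the round cavity along the shuttle's +y. A grey arm 30 mm wide, on a post at the +y end, reaches over it 44 to 54 mm above the bench; its bush, 18 mm wide and up to 61 mm high, guides the plunger.
- plunger_knob (a point): Middle of the plunger's black round knob: 26 mm in diameter, 20 mm high (10 mm above and below this point), 81 mm above the bench while the plunger is down. The stem under the knob is 10 mm thick. It moves with the plunger. Grip the knob round its side from above.
- plunger (a joint): Travel of the plunger in m, straight up: 0 = down, pin 4.5 mm deep in the seat hole; 0.014 = fully pulled, against its end stop, pin about 9.5 mm clear of the plate. A spring pulls it back down: about 5 N at the start of the travel, 10 N at the end; it snaps down when let go.
- mallet: Bystander: hammer with a wooden handle, 220 mm long, lying on the bench, about 26 mm high. Origin: under its middle; handle towards its -x.
- brush: Bystander: wooden brush 170 mm long, lying on the bench. Origin: under its middle; handle towards its -x.
- burnisher: Bystander: thin steel burnisher with a wooden handle, 160 mm long, lying on the bench. Origin: under its middle; handle towards its -x.
- jar: Bystander: closed clear jar with a metal cap, 56 mm wide, 60 mm high. Origin: centre of its underside.
- bench_block: Bystander: steel bench block 80 x 80 x 22 mm. Origin: centre of its underside.
- bangle: Bystander: brass ring 64 mm across, 12 mm high, lying flat. Origin: centre of its underside.
Not all that is in view belongs to the job. Leave any purple or red look-alike of the round_blank alone.

How it is judged:
By the outcome, as a careful person would: the job done as asked, in the order asked, and still so for the second after the job is handed in, while the arm keeps its last pose, push and grip.
It also fails if it takes over 58 s, if anything falls off the work surface, if the arm or the gripper's body presses on something with over 40 N, if the wrist force passes 120 N, or if a joint passes its speed limit or range.

## Working session

There is one attempt and no reset: what is moved stays moved. The work goes in short steps, Python scripts to look and compute and a shell command to move; the robot and the scene stay as the last step left them, time stands still between calls to the robot, and variables do not carry over. Pictures are saved under pics/ and viewed, and the job is handed in when it is done.

```bash
ls; mkdir -p pics; python3 - <<'E'
from plant import telemetry, vision
import cv2
o=telemetry.get_obs();print({k:o[k] for k in('clock','tool_pos','orientation','opening','force')})
for n in('scene','top'):
    s=vision.snapshot(n);cv2.imwrite(f'pics/{n}0.png',s['color'][:,:,::-1]);print(n,s['mtx'],s['cam_to_world'])
E
```

```text
pics
{'clock': 0.0, 'tool_pos': array([ 0.21076914, -0.64077459,  0.24264123]), 'orientation': array([ 1.79907192e+02, -8.04962967e-03, -1.61798631e+02]), 'opening': 0.08777087377377214, 'force': array([0.21018062, 0.29490807, 0.3061299 ])}
scene [[479.1334461    0.         336.14997312]
 [  0.         479.1334461  196.29534892]
 [  0.           0.           1.        ]] [[ 0.40259743  0.50930572 -0.76060699  1.53787965]
 [ 0.91529701 -0.2129871   0.34185944 -0.45734278]
 [ 0.01211149 -0.83381304 -0.55191406  0.77870178]
 [ 0.          0.          0.          1.        ]]
top [[444.03798312   0.         315.16432496]
 [  0.         444.03798312 205.24349647]
 [  0.           0.           1.        ]] [[-0.02438254 -0.99598569  0.08612778  0.44363646]
 [-0.99968027  0.02371422 -0.0087743  -0.00529128]
 [ 0.00669662 -0.08631418 -0.99624546  1.50637907]
 [ 0.          0.          0.          1.        ]]
```

View pics/scene0.png

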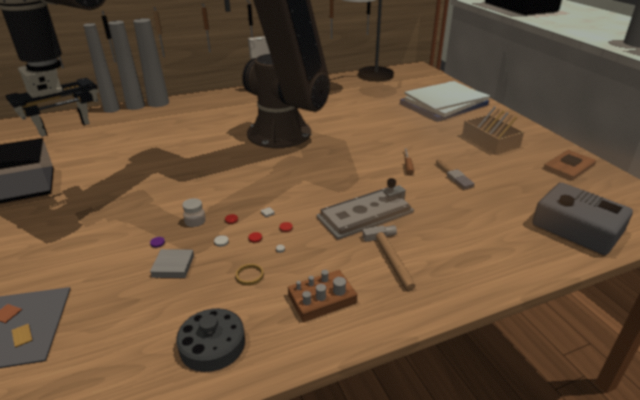

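View pics/top0.png

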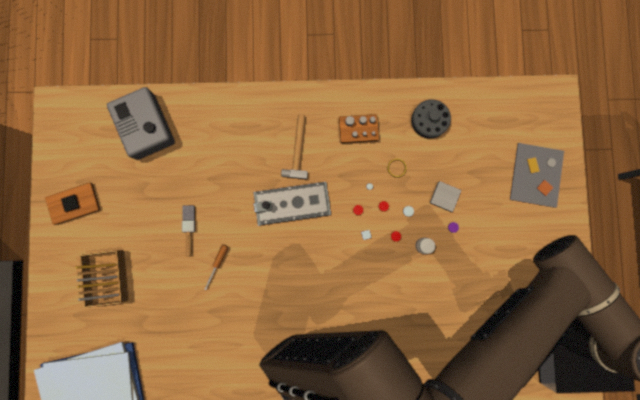

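Top view: silvery discs are at about (408,211), large, and (370,187), small. The square blank is at (366,235), there are red discs at (358,210), (384,206) and (396,236), and a purple one at (453,227). The large silvery disc at (408,211) fits the description. I'll confirm it in a crop and locate everything.

```bash
cat > h.py <<'E'
import numpy as np, cv2
from plant import telemetry, vision, recognise, silhouettes, place_of
from scipy.spatial.transform import Rotation as R
def c2w(s,o=None):
    if 'cam_to_world' in s: return np.array(s['cam_to_world'])
    T=np.eye(4);T[:3,:3]=R.from_euler('xyz',o['orientation'],degrees=True).as_matrix();T[:3,3]=o['tool_pos']
    return T@np.array(s['tool_from_camera'])
def px2w(s,xy,z,o=None):
    T=c2w(s,o);d=T[:3,:3]@np.linalg.inv(s['mtx'])@np.array([xy[0],xy[1],1.]);p=T[:3,3]
    return p+d*(z-p[2])/d[2]
def delta(o,w):  # world target -> tool-frame shift
    return R.from_euler('xyz',o['orientation'],degrees=True).as_matrix().T@(np.array(w)-o['tool_pos'])
def w2px(s,w,o=None):
    T=np.linalg.inv(c2w(s,o));q=s['mtx']@(T[:3,:3]@np.array(w)+T[:3,3]);return q[:2]/q[2]
E
python3 - <<'E'
from h import *
Z={'round_blank':.005,'square_blank':.005,'small_blank':.005}
P={'round_cavity':.028,'seat_hole':.028,'plunger_knob':.081,'die_shuttle':0.}
for n in('top','scene'):
    s=vision.snapshot(n)
    for k,z in Z.items():
        for r in silhouettes(k,s)[:6]:
            ys,xs=np.nonzero(r['region']);print(n,k,round(r['conf'],2),np.round(r['xy'],1),np.round(px2w(s,(xs.mean(),ys.mean()),z),4)[:2],len(xs),s['color'][r['region']].mean(0).round())
    for k,z in P.items():
        for r in place_of(k,s)[:2]: print(n,k,round(r['conf'],2),np.round(r['xy'],1),np.round(px2w(s,r['xy'],z),4)[:2])
    if n=='top': c=s['color'][150:270,240:480]
    else: c=s['color'][170:290,130:430]
    cv2.imwrite(f'pics/c_{n}.png',cv2.resize(c[:,:,::-1],None,fx=2.6,fy=2.6,interpolation=cv2.INTER_CUBIC))
E
```

```text
top round_blank 0.66 [393.2 234.5] [ 0.4619 -0.2878] 88 [174.  38.  25.]
top round_blank 0.45 [353.7 210.2] [ 0.5546 -0.1645] 78 [185.  47.  34.]
top round_blank 0.38 [383.8 206.1] [ 0.5648 -0.2512] 92 [183.  50.  32.]
top square_blank 0.54 [443.6 194.6] [ 0.5937 -0.4608] 571 [156. 145. 128.]
top round_cavity 0.7 [363.1 235.6] [ 0.4664 -0.1752]
top round_cavity 0.65 [293.8 200.7] [0.5884 0.0527]
top seat_hole 0.78 [266.1 204.4] [0.5782 0.1455]
top seat_hole 0.53 [364.8 234.7] [ 0.4692 -0.1809]
top plunger_knob 0.5 [263.8 205.8] [0.569  0.1475]
top plunger_knob 0.26 [265.7 205.5] [0.5698 0.1414]
top die_shuttle 0.76 [290.8 204.3] [0.5791 0.0643]
scene round_blank 0.65 [290.8 226. ] [ 0.5552 -0.1609] 102 [132.  49.  37.]
scene round_blank 0.49 [229.6 220.7] [ 0.464  -0.2855] 127 [117.  46.  34.]
scene round_blank 0.41 [253.5 236.7] [ 0.5657 -0.2472] 132 [132.  48.  36.]
scene square_blank 0.43 [267.6 212.6] [ 0.472  -0.1866] 74 [136. 126. 111.]
scene small_blank 0.38 [280.9 247.5] [ 0.6341 -0.2021] 70 [134. 120. 104.]
scene round_cavity 0.64 [357.5 207.2] [0.5756 0.0399]
scene seat_hole 0.7 [388.9 197.7] [0.5676 0.1427]
scene plunger_knob 0.62 [388.9 183.5] [0.574  0.1347]
scene die_shuttle 0.94 [361.6 217.5] [0.589  0.0471]
```

View pics/c_top.png

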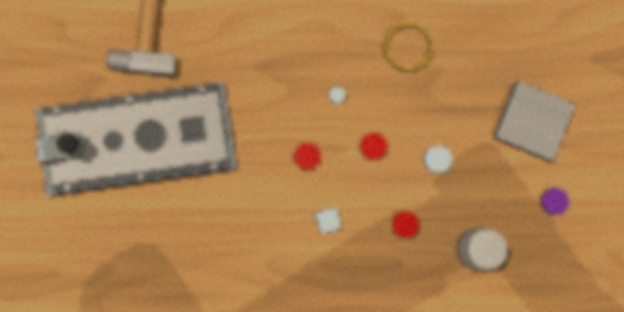

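View pics/c_scene.png

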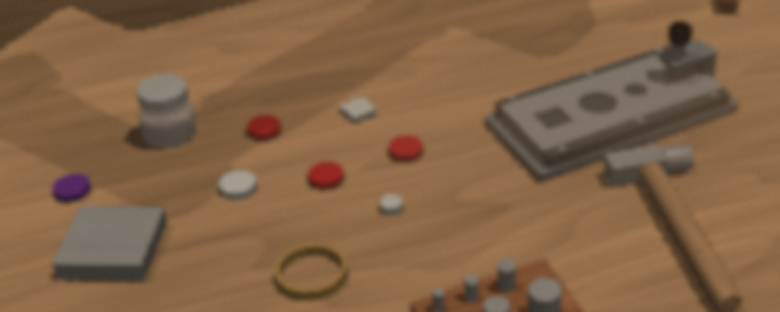

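```bash
python3 - <<'E'
from h import *
for n,ctr in(('top',(408.5,211)),('scene',(221,240))):
    s=vision.snapshot(n);hsv=cv2.cvtColor(s['color'],cv2.COLOR_RGB2HSV)
    x0,y0=int(ctr[0])-13,int(ctr[1])-13
    m=(hsv[y0:y0+26,x0:x0+26,1]<75).astype(np.uint8)
    c,l,st,ce=cv2.connectedComponentsWithStats(m)
    for i in range(1,c):
        if st[i,4]>25: print(n,ce[i]+[x0,y0],st[i],px2w(s,ce[i]+[x0,y0],.005).round(4))
    if n=='top':
        for k,(p,z) in dict(jar=((427,246),.06),block=((446,196),.022),cav=((297.6,202),.026),sq=((314,199.5),.026),small=((283.7,204),.026),knob=((266,205.5),.091)).items(): print(k,px2w(s,p,z).round(4))
E
```

```text
top [408.06451613 210.8172043 ] [ 8  8 11 11 93] [ 0.5469 -0.3334  0.005 ]
jar [ 0.4271 -0.3781  0.06  ]
block [ 0.5927 -0.4597  0.022 ]
cav [0.5839 0.0402 0.026 ]
sq [ 0.591  -0.0149  0.026 ]
small [0.5783 0.0868 0.026 ]
knob [0.5689 0.1394 0.091 ]
scene [220.73553719 240.34710744] [  6   9  14  10 121] [ 0.5445 -0.3326  0.005 ]
```

```bash
python3 - <<'E'
from h import *
o=telemetry.get_obs();print(o['clock'],o['tool_pos'],delta(o,[.546,-.333,.16]))
E
python3 -m handwheel '[[[0,0,0,-0.12,0.2],[0,0,0,-0.12,0.2],[0,0,0,-0.12,0.2],[0,0,0,-0.12,0.2],[0,0,0,-0.12,0.2],[0,0,0,-0.12,0.2],[0,0,0,-0.12,0.2],[0,0,0,-0.12,0.2],[0,0,0,-0.12,0.2],[0,0,0,-0.12,0.2],[0,0,0,-0.053,0.2]]]'
python3 - <<'E'
from h import *
o=telemetry.get_obs();print(o['clock'],o['tool_pos'],o['orientation'],o['opening'],delta(o,[.546,-.333,.16]))
E
```

```text
1.0 [ 0.21088274 -0.64119876  0.24358387] [-0.4146324   0.18806828  0.08358597]
clock: 1.92
tool_pos: [0.2109, -0.6412, 0.2435]
orientation: [180.0, 0.0, -89.6]
force: [0.0, -0.5, 0.7]
opening: 0.0704
1.9167 [ 0.21087071 -0.64117822  0.24354918] [ 1.79999161e+02  2.57163726e-03 -8.96108620e+01] 0.0704267594593681 [-0.30589127 -0.33721584  0.08355797]
```

```bash
python3 -m handwheel '[[[-0.02,-0.022,0.005,0,0.3],[-0.022,-0.024,0.006,0,0.3],[-0.022,-0.024,0.006,0,0.3],[-0.022,-0.024,0.006,0,0.3],[-0.022,-0.024,0.006,0,0.3],[-0.022,-0.024,0.006,0,0.3],[-0.022,-0.024,0.006,0,0.3],[-0.022,-0.024,0.006,0,0.3],[-0.022,-0.024,0.006,0,0.3],[-0.022,-0.024,0.006,0,0.3],[-0.022,-0.024,0.006,0,0.3],[-0.022,-0.024,0.006,0,0.3],[-0.022,-0.025,0.006,0,0.3],[-0.022,-0.026,0.006,0,0.3],[0,0,0,0,0.3],[0,0,0,0,0.3]]]'
python3 - <<'E'
from h import *
o=telemetry.get_obs();s=vision.snapshot('wrist');print(o['tool_pos'],o['orientation'],o['opening'])
print(s['mtx'],s['tool_from_camera'],w2px(s,[.546,-.333,.005],o))
cv2.imwrite('pics/w1.png',s['color'][:,:,::-1])
for k in('round_blank',):
    for r in silhouettes(k,s)[:6]:
        ys,xs=np.nonzero(r['region']);print(k,r['conf'],r['xy'],len(xs),px2w(s,(xs.mean(),ys.mean()),.006,o))
E
```

```text
clock: 3.25
tool_pos: [0.549, -0.3337, 0.1598]
orientation: [179.9, 0.0, -89.8]
force: [0.1, -0.2, -0.4]
opening: 0.0615
[ 0.54902153 -0.33369058  0.15984083] [ 1.79943175e+02  1.59980451e-02 -8.98416867e+01] 0.06150969809421847
[[300.63455837   0.         319.5891939 ]
 [  0.         300.63455837 201.94369044]
 [  0.           0.           1.        ]] [[ 5.58960068e-04 -9.51318360e-01 -3.08209451e-01  8.40915381e-02]
 [ 9.99999753e-01  6.62873635e-04 -2.32452083e-04 -2.63838418e-04]
 [ 4.25439854e-04 -3.08209245e-01  9.51318496e-01 -1.41304260e-01]
 [ 0.00000000e+00  0.00000000e+00  0.00000000e+00  1.00000000e+00]] [322.72248853 191.5414275 ]
round_blank 0.8 [322.8, 189.3] 989 [ 0.54675547 -0.33356987  0.006     ]
round_blank 0.73 [391.3, 26.4] 1608 [ 0.4885882  -0.48336875  0.006     ]
round_blank 0.72 [303.7, 264.4] 805 [ 0.56575845 -0.2501266   0.006     ]
round_blank 0.65 [399.4, 233.5] 745 [ 0.46253796 -0.28984416  0.006     ]
round_blank 0.57 [312.9, 325.6] 671 [ 0.55504604 -0.16498701  0.006     ]
round_blank 0.49 [379.7, 319.1] 166 [ 0.47679961 -0.17825048  0.006     ]
```

View pics/w1.png

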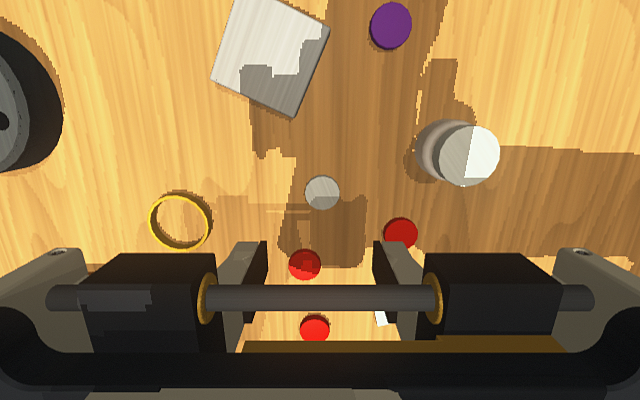

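The large silver blank is at (322,192) in the wrist view, about 36 px wide, which matches 36 mm. The red and purple discs are clearly different, so I'm descending on the silver one.

```bash
python3 -m handwheel '[[[0,0.0023,0.012,0,0.3],[0,0,0.013,0,0.3],[0,0,0.013,0,0.3],[0,0,0.013,0,0.3],[0,0,0.013,0,0.3],[0,0,0.013,0,0.3],[0,0,0.013,0,0.3],[0,0,0.012,0,0.3],[0,0,0.012,0,0.3],[0,0,0.010,0,0.3],[0,0,0.006,0,0.3],[0,0,0,0,0.3],[0,0,0,0,0.3]]]'
python3 - <<'E'
from h import *
o=telemetry.get_obs();s=vision.snapshot('wrist');print(o['tool_pos'],o['orientation'],o['opening'])
cv2.imwrite('pics/w2.png',s['color'][:,:,::-1])
for r in silhouettes('round_blank',s)[:4]:
        ys,xs=np.nonzero(r['region']);print(r['conf'],r['xy'],len(xs),px2w(s,(xs.mean(),ys.mean()),.006,o))
E
```

```text
clock: 4.43
tool_pos: [0.5455, -0.3353, 0.0304]
orientation: [180.0, -0.0, -90.0]
force: [0.4, -0.0, 1.0]
opening: 0.0613
[ 0.54554671 -0.33527449  0.03040419] [ 1.79971261e+02 -3.09462597e-04 -8.99969308e+01] 0.06133884495686132
0.65 [94.3, 256.2] 318 [ 0.68530566 -0.32752246  0.006     ]
0.58 [436.0, 1.6] 197 [ 0.49052003 -0.46572012  0.006     ]
0.57 [319.7, 254.4] 2690 [ 0.54685817 -0.33322862  0.006     ]
```

View pics/w2.png

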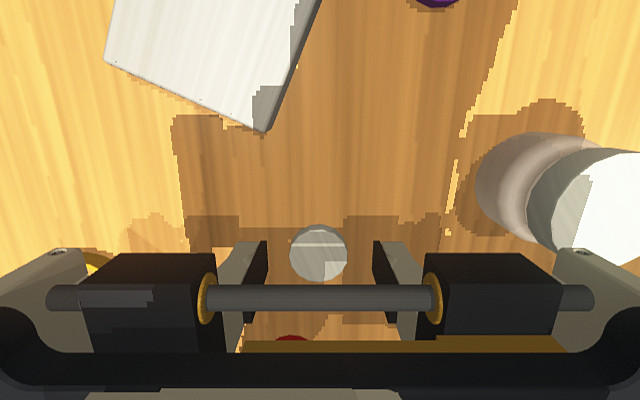

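```bash
python3 -m handwheel '[[[-0.002,-0.0013,0.004,0,0.3],[0,0,0.004,0,0.3],[0,0,0,0,0.3],[0,0,0,0,0.3]]]'
python3 -m handwheel '[[[0,0,0,0,0.7],[0,0,0,0,0.7],[0,0,0,0,0.7],[0,0,0,0,0.7],[0,0,0,0,0.7],[0,0,0,0,0.7],[0,0,0,0,0.7]]]'
python3 - <<'E'
from h import *
o=telemetry.get_obs();print(o['tool_pos'],o['opening'],o['force'])
E
```

```text
clock: 4.87
tool_pos: [0.5467, -0.333, 0.0223]
orientation: [180.0, 0.0, -90.0]
force: [-0.7, 0.3, -0.2]
opening: 0.0615
clock: 5.45
tool_pos: [0.5469, -0.3332, 0.0226]
orientation: [-180.0, -0.0, -90.0]
force: [-0.1, -0.1, 1.5]
opening: 0.0342
[ 0.54692955 -0.33320014  0.02263899] 0.034241314905356535 [-0.06732313 -0.08370329  1.51181333]
```

```bash
python3 -m handwheel '[[[0,0,0,0,0.7],[0,0,0,0,0.7]]]'; python3 - <<'E'
from h import *
s=vision.snapshot('wrist');cv2.imwrite('pics/w3.png',cv2.resize(s['color'][180:360,150:490,::-1],None,fx=2.2,fy=2.2))
E
```

```text
clock: 5.62
tool_pos: [0.5469, -0.3332, 0.0226]
orientation: [-180.0, -0.0, -90.0]
force: [-0.7, -0.0, 0.7]
opening: 0.0342
```

View pics/w3.png

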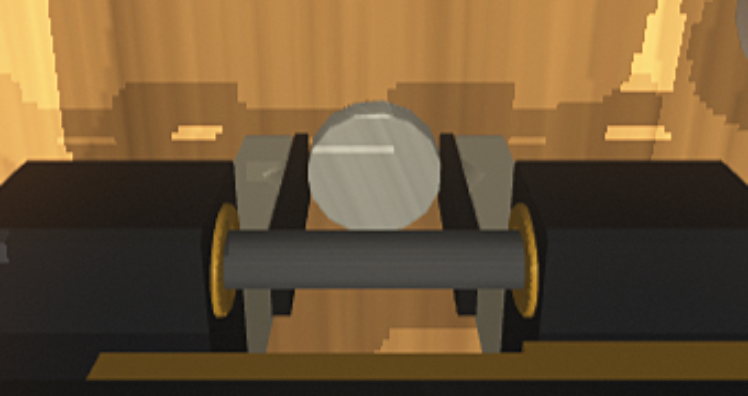

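```bash
python3 -m handwheel '[[[0,0,-0.005,0,0.8],[0,0,-0.015,0,0.8],[0,0,-0.02,0,0.8],[0,0,-0.025,0,0.8],[0,0,-0.03,0,0.8],[0,0,-0.03,0,0.8],[0,0,-0.03,0,0.8],[0,0,-0.03,0,0.8],[0,0,-0.02,0,0.8]]]'
python3 -m handwheel '[[[-0.015,-0.001,0,0,0.8],[-0.025,-0.002,0,0,0.8],[-0.03,-0.0025,0,0,0.8],[-0.03,-0.0025,0,0,0.8],[-0.03,-0.0025,0,0,0.8],[-0.03,-0.0025,0,0,0.8],[-0.03,-0.0025,0,0,0.8],[-0.03,-0.0025,0,0,0.8],[-0.03,-0.0025,0,0,0.8],[-0.03,-0.0025,0,0,0.8],[-0.03,-0.0025,0,0,0.8],[-0.03,-0.0025,0,0,0.8],[-0.03,-0.002,0,0,0.8],[-0.03,-0.002,0,0,0.8],[-0.025,-0.002,0,0,0.8],[-0.02,0,0,0,0.8],[-0.015,0,0,0,0.8],[0,0,0,-0.12,0.8],[0,0,0,0,0.8],[0,0,0,0,0.8]]]'
python3 - <<'E'
from h import *
o=telemetry.get_obs();s=vision.snapshot('wrist');print(o['clock'],o['tool_pos'],o['orientation'],o['opening'])
cv2.imwrite('pics/w4.png',s['color'][:,:,::-1])
for k,z in dict(round_cavity=.028,seat_hole=.028,plunger_knob=.081,die_shuttle=0).items():
    for r in place_of(k,s)[:2]: print(k,r['conf'],r['xy'],px2w(s,r['xy'],z,o))
E
```

```text
clock: 6.42
tool_pos: [0.5474, -0.3335, 0.2314]
orientation: [-179.8, -0.1, -90.0]
force: [1.2, -0.9, -0.1]
opening: 0.0339
clock: 8.08
tool_pos: [0.5805, 0.1267, 0.2273]
orientation: [180.0, -0.0, -83.3]
force: [-0.2, -0.2, -0.5]
opening: 0.0342
8.0833 [0.58053245 0.12673449 0.22734997] [ 1.79966916e+02 -8.63488295e-03 -8.32756635e+01] 0.03424635464063112
round_cavity 0.85 [324.8, 102.3] [0.5853713  0.04023924 0.028     ]
seat_hole 0.84 [322.1, 195.5] [0.57567655 0.1444697  0.028     ]
plunger_knob 0.63 [327.7, 207.9] [0.57081313 0.14106375 0.081     ]
die_shuttle 0.8 [322.0, 117.6] [0.58610705 0.05741222 0.        ]
```

View pics/w4.png

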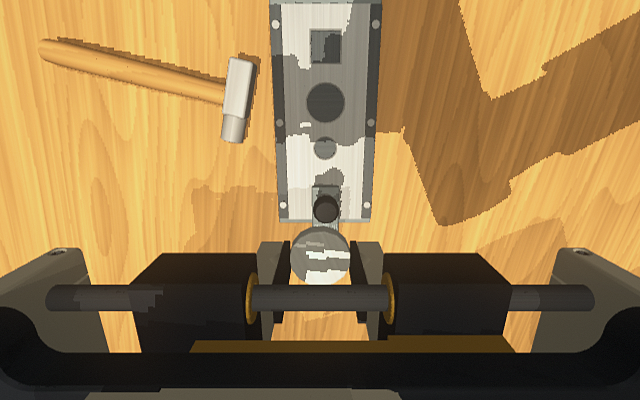

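```bash
python3 - <<'E'
from h import *
o=telemetry.get_obs();s=vision.snapshot('wrist')
g=cv2.cvtColor(s['color'],cv2.COLOR_RGB2GRAY)
# rectify plate plane z=.028 to metric image 4 px/mm around the cavities
ctr=np.array([.583,.06]);sc=4000;W=[]
pts=[(ctr[0]+a,ctr[1]+b) for a,b in((-.07,-.11),(.07,-.11),(.07,.09),(-.07,.09))]
src=np.float32([w2px(s,[*p,.028],o) for p in pts])
dst=np.float32([((p[0]-ctr[0]+.07)*sc,(p[1]-ctr[1]+.11)*sc) for p in pts])
im=cv2.warpPerspective(s['color'],cv2.getPerspectiveTransform(src,dst),(560,800),flags=cv2.INTER_CUBIC)
cv2.imwrite('pics/rect.png',im[:580,:,::-1]);cv2.imwrite('pics/rect_full.png',im)
for r in silhouettes('round_blank',s)[:3]:
    ys,xs=np.nonzero(r['region']);p=px2w(s,(xs.mean(),ys.mean()),o['tool_pos'][2]-.0135,o);print(r['conf'],r['xy'],p,delta(o,p))
E
```

```text
0.72 [322.9, 254.7] [0.58132674 0.12420914 0.21410692] [ 0.00204749 -0.00020355  0.0135    ]
```

View pics/rect.png

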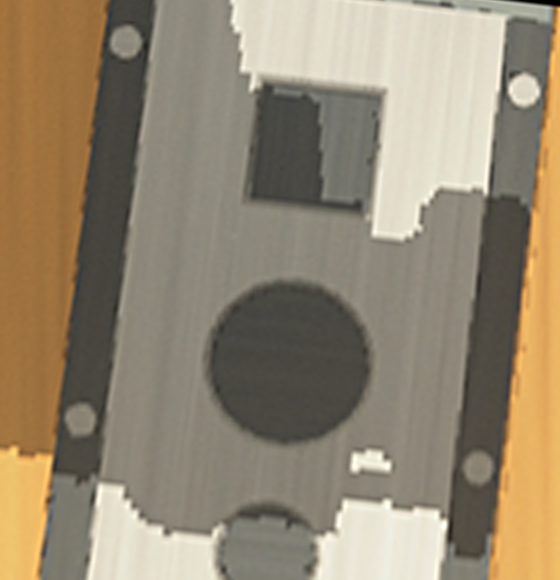

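```bash
python3 - <<'E'
from h import *
o=telemetry.get_obs();print(delta(o,[.5851,.0401,.065]))
E
```

```text
[0.08617091 0.00606638 0.16262813]
```

```bash
python3 -m handwheel '[[[0.014,0.001,0,-0.01,0.8],[0.024,0.002,0,0,0.8],[0.024,0.002,0,0,0.8],[0.016,0.001,0.01,0,0.8],[0.008,0,0.02,0,0.8],[0,0,0.022,0,0.8],[0,0,0.022,0,0.8],[0,0,0.022,0,0.8],[0,0,0.022,0,0.8],[0,0,0.02,0,0.8],[0,0,0.015,0,0.8],[0,0,0.007,0,0.8],[0,0,0,0,0.8],[0,0,0,0,0.8],[0,0,0,0,0.8]]]'
python3 - <<'E'
from h import *
o=telemetry.get_obs();print(o['clock'],o['tool_pos'],o['orientation'],o['opening'],delta(o,[.5851,.0401,.065]))
s=vision.snapshot('wrist')
cv2.imwrite('pics/w5.png',cv2.resize(s['color'][130:330,170:470,::-1],None,fx=2.6,fy=2.6))
for n in('scene',):
    s=vision.snapshot(n);cv2.imwrite('pics/s5.png',cv2.resize(s['color'][150:250,290:440,::-1],None,fx=5,fy=5))
E
```

```text
clock: 9.68
tool_pos: [0.5868, 0.041, 0.0687]
orientation: [-179.9, 0.0, -82.5]
force: [0.3, -0.5, -0.5]
opening: 0.0341
9.6833 [0.58681115 0.04097672 0.068722  ] [-1.79897720e+02  1.17141727e-02 -8.25475198e+01] 0.034070008905394605 [0.00064813 0.00181705 0.00371863]
```

View pics/w5.png

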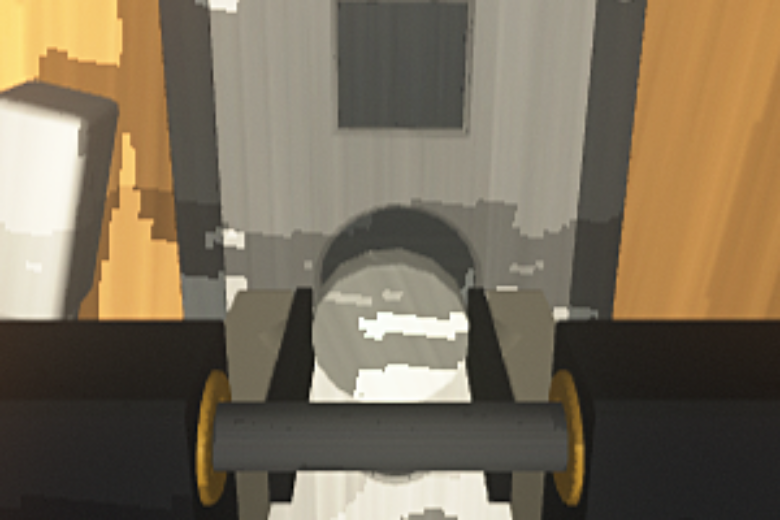

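View pics/s5.png

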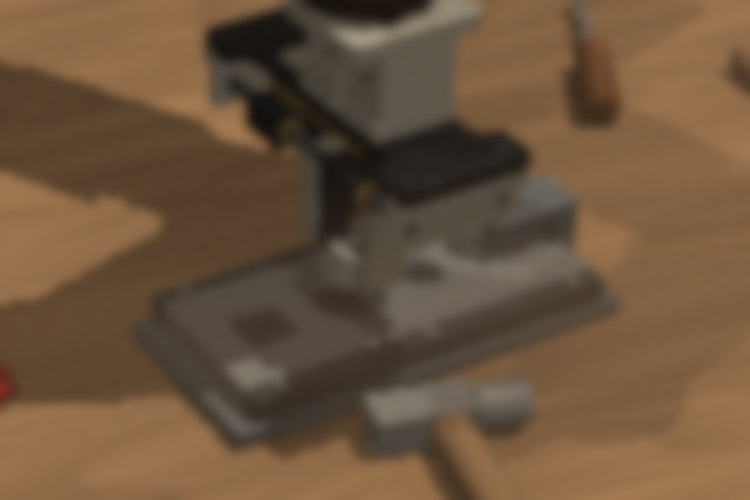

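```bash
python3 - <<'E'
from h import *
o=telemetry.get_obs();s=vision.snapshot('wrist')
f=lambda cx,cy,z: delta(o,px2w(s,(170+cx/2.6,130+cy/2.6),z,o))
t=o['tool_pos'][2]
print('blank top near edge',f(391,248,t-.0126),'expect x .018')
print('blank L/R',f(313,325,t-.0126),f(469,325,t-.0126))
print('cav near edge',f(399,204,.028),'minus .0209-.0215')
print('cav L/R',f(317,275,.028),f(482,275,.028))
E
```

```text
blank top near edge [0.02067292 0.00015136 0.01259122] expect x .018
blank L/R [ 0.00241108 -0.0169501   0.01263261] [0.00247326 0.01729399 0.01256475]
cav near edge [0.0207553  0.00218403 0.04077217] minus .0209-.0215
cav L/R [ 0.0016187  -0.01857253  0.04082116] [0.00168712 0.0233565  0.04073807]
```

```bash
python3 - <<'E'
from h import *
s=vision.snapshot('wrist')
c=s['color'][200:300,280:360,::-1]
c=np.clip((c.astype(float)-60)*1.6,0,255).astype(np.uint8)
cv2.imwrite('pics/w6.png',cv2.resize(c,None,fx=6,fy=6,interpolation=cv2.INTER_NEAREST))
E
```

```text
(no output)
```

View pics/w6.png

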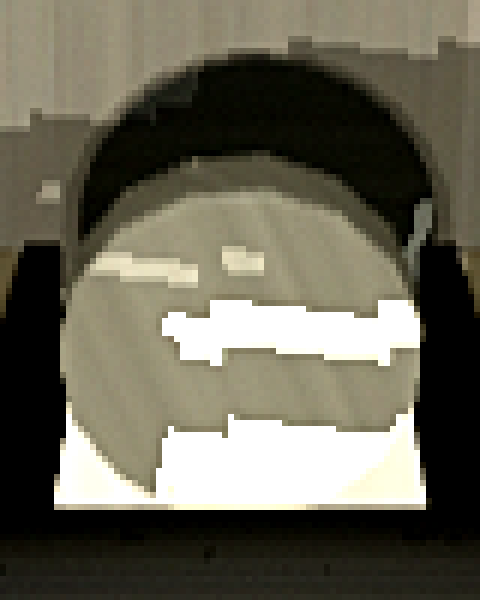

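```bash
python3 - <<'E'
from h import *
o=telemetry.get_obs();s=vision.snapshot('wrist')
f=lambda cx,cy,z: delta(o,px2w(s,(280+cx/6,200+cy/6),z,o)).round(4)
t=o['tool_pos'][2];print(o['tool_pos'])
print('top near/far',f(245,190,t-.0126),f(245,498,t-.0126),'bottom near',f(245,152,t-.0226))
print('L/R',f(62,335,t-.0126),f(420,335,t-.0126))
print('cav near outer/inner',f(255,50,.028),f(255,62,.0265))
print('cav L/R',f(62,235,.028),f(445,235,.028))
E
```

```text
[0.58642887 0.04092861 0.06851508]
top near/far [0.0169 0.0004 0.0126] [-0.016   0.0005  0.0126] bottom near [0.0166 0.0004 0.0226]
L/R [ 0.0019 -0.017   0.0126] [0.0019 0.0171 0.0126]
cav near outer/inner [0.0209 0.0016 0.0405] [0.019  0.0016 0.042 ]
cav L/R [-0.0007 -0.0197  0.0405] [-0.0007  0.0226  0.0405]
```

```bash
python3 -m handwheel '[[[-0.0012,0.0015,0.004,0,0.8],[0,0,0.004,0,0.8],[0,0,0,0,0.8],[0,0,0.003,0,0.8],[0,0,0.003,0,0.8],[0,0,0,0,0.8],[0,0,0,0,0.8]]]'
python3 -m handwheel '[[[0,0,0.003,0,0.8],[0,0,0.002,0,0.8],[0,0,0.001,0,0.8],[0,0,0,0,0.8],[0,0,0,0,0.8]]]'
python3 - <<'E'
from h import *
o=telemetry.get_obs();s=vision.snapshot('wrist')
c=s['color'][190:300,260:380,::-1]
c=np.clip((c.astype(float)-40)*1.6,0,255).astype(np.uint8)
cv2.imwrite('pics/w7.png',cv2.resize(c,None,fx=5,fy=5,interpolation=cv2.INTER_NEAREST))
print(o['tool_pos'],o['force'],o['opening'])
E
```

```text
clock: 10.52
tool_pos: [0.5842, 0.0417, 0.0532]
orientation: [180.0, -0.0, -82.6]
force: [0.2, 0.7, -1.8]
opening: 0.0342
clock: 10.93
tool_pos: [0.5843, 0.0417, 0.0475]
orientation: [180.0, -0.0, -82.5]
force: [0.0, 0.1, -0.8]
opening: 0.034
[0.58429809 0.04174041 0.04750607] [ 0.04169787  0.08834295 -0.84940498] 0.0340279364177602
```

View pics/w7.png

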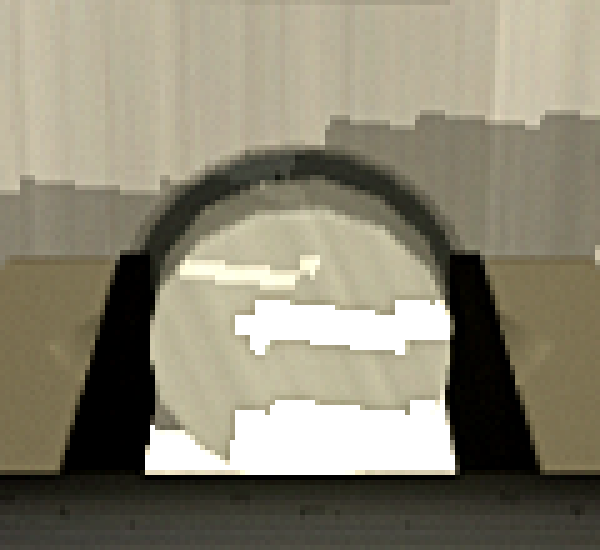

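```bash
python3 -m handwheel '[[[0,0,0.0007,0,0.8],[0,0,0.0005,0,0.8],[0,0,0,0,0.8],[0,0,0,0,0.8]]]'
python3 -m handwheel '[[[0,0,0,0,0.4],[0,0,0,0,0.4],[0,0,0,0,0.4],[0,0,0,0,0.4]]]'
python3 -m handwheel '[[[0,0,-0.005,0,0.4],[0,0,-0.015,0,0.4],[0,0,-0.025,0,0.4],[0,0,-0.03,0,0.4],[-0.01,0,-0.03,0,0.4],[-0.02,0,-0.03,0,0.4],[-0.025,0,-0.02,0,0.4],[-0.025,0,-0.01,0,0.4],[-0.02,0,0,0,0.4],[0,0,0,0,0.4],[0,0,0,0,0.4]]]'
python3 - <<'E'
from h import *
o=telemetry.get_obs();s=vision.snapshot('wrist')
cv2.imwrite('pics/w8.png',s['color'][:,:,::-1])
print(o['clock'],o['tool_pos'],o['orientation'],o['opening'])
for k,z in dict(plunger_knob=.081,seat_hole=.028).items():
    for r in place_of(k,s)[:2]: print(k,r['conf'],r['xy'],px2w(s,r['xy'],z,o))
E
```

```text
clock: 11.32
tool_pos: [0.5843, 0.0418, 0.0464]
orientation: [-180.0, 0.0, -82.6]
force: [-0.2, -0.3, -0.6]
opening: 0.034
clock: 11.65
tool_pos: [0.5844, 0.0418, 0.0465]
orientation: [-180.0, 0.0, -82.5]
force: [0.1, -0.3, -0.8]
opening: 0.0511
clock: 12.57
tool_pos: [0.5711, 0.1419, 0.212]
orientation: [-180.0, 0.0, -82.4]
force: [-0.7, -1.8, -0.4]
opening: 0.0526
12.5667 [0.57108989 0.14188665 0.21196448] [-1.79964710e+02  2.14576201e-02 -8.24489974e+01] 0.05259950748090535
plunger_knob 0.72 [320.4, 198.9] [0.57058294 0.14291047 0.081     ]
plunger_knob 0.54 [316.5, 105.7] [0.58510094 0.05987627 0.081     ]
seat_hole 0.65 [316.4, 186.0] [0.57473653 0.14496326 0.028     ]
```

View pics/w8.png

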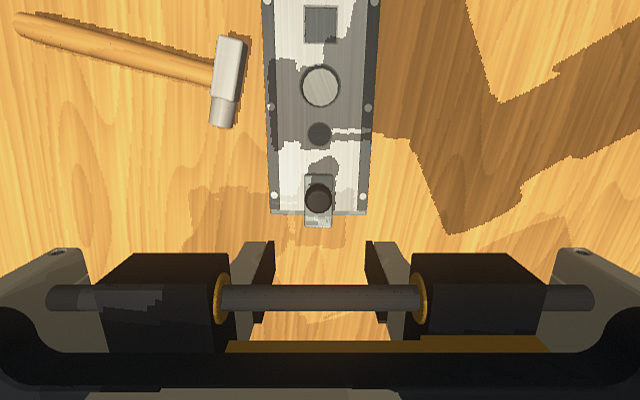

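```bash
python3 - <<'E'
from h import *
s=vision.snapshot('wrist')
a=cv2.resize(s['color'][50:125,285:355,::-1],None,fx=6,fy=6,interpolation=cv2.INTER_CUBIC)
b=cv2.resize(s['color'][165:240,290:350,::-1],None,fx=6,fy=6,interpolation=cv2.INTER_CUBIC)
b=np.clip(b.astype(float)*1.6,0,255).astype(np.uint8)
cv2.imwrite('pics/w9.png',np.hstack([a,b]))
E
```

```text
(no output)
```

View pics/w9.png

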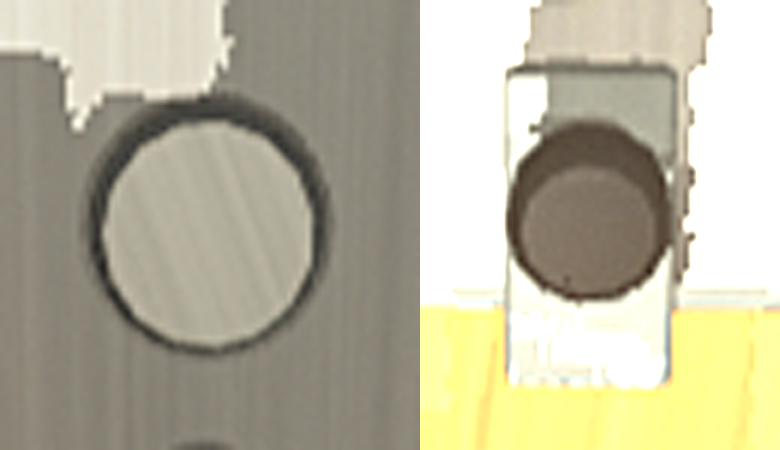

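```bash
python3 - <<'E'
from h import *
o=telemetry.get_obs();s=vision.snapshot('wrist')
print(px2w(s,(318.1,200.2),.081,o),px2w(s,(290+169/6,165+232/6),.091,o), px2w(s,(285+210/6,50+233/6),.033,o))
w=px2w(s,(318.1,200.2),.081,o);w[2]=.12;print(delta(o,w))
E
```

```text
[0.57263094 0.14242048 0.081     ] [0.572505   0.14256422 0.091     ] [0.58390893 0.04192056 0.033     ]
[-0.00206807 -0.00170939  0.09117557]
```

```bash
python3 -m handwheel '[[[-0.0015,-0.0013,0.012,0,0.4],[0,0,0.022,0,0.4],[0,0,0.022,0,0.4],[0,0,0.018,0,0.4],[0,0,0.008,0,0.4],[0,0,0,0,0.4],[0,0,0,0,0.4]]]'
python3 - <<'E'
from h import *
o=telemetry.get_obs();s=vision.snapshot('wrist');print(o['tool_pos'],o['force'],delta(o,[.572,.1427,.082]))
cv2.imwrite('pics/w10.png',s['color'][:,:,::-1])
E
```

```text
clock: 13.4
tool_pos: [0.5726, 0.1423, 0.1292]
orientation: [180.0, -0.0, -82.6]
force: [0.8, -0.5, 0.8]
opening: 0.0526
[0.57263857 0.14225074 0.12920422] [ 0.82140578 -0.48051527  0.81085524] [-0.00055945  0.00054544  0.04720421]
```

View pics/w10.png

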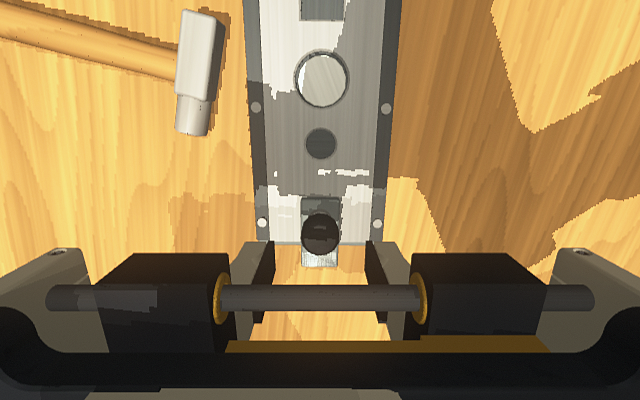

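Knob at (320,234) sits centred between the jaws; the blank is seated at (322,79). I'll go down and close on the knob.

```bash
python3 -m handwheel '[[[-0.0005,0.0003,0.01,0,0.4],[0,0,0.015,0,0.4],[0,0,0.012,0,0.4],[0,0,0.007,0,0.4],[0,0,0.003,0,0.4],[0,0,0,0,0.4],[0,0,0,0,0.4]]]'
python3 -m handwheel '[[[0,0,0,0,0.9],[0,0,0,0,0.9],[0,0,0,0,0.9],[0,0,0,0,0.9],[0,0,0,0,0.9],[0,0,0,0,0.9],[0,0,0,0,0.9],[0,0,0,0,0.9]]]'
python3 - <<'E'
from h import *
o=telemetry.get_obs();s=vision.snapshot('wrist');print(o['tool_pos'],o['force'],o['opening'])
cv2.imwrite('pics/w11.png',s['color'][:,:,::-1])
E
```

```text
clock: 14.03
tool_pos: [0.5725, 0.1432, 0.0829]
orientation: [-180.0, 0.0, -82.5]
force: [-0.5, -0.3, 0.1]
opening: 0.0524
clock: 14.7
tool_pos: [0.5725, 0.1432, 0.0827]
orientation: [-179.9, 0.0, -82.5]
force: [2.5, -0.7, 1.1]
opening: 0.0246
[0.57254212 0.14315665 0.0826548 ] [ 2.50806425 -0.66225669  1.0685609 ] 0.024648719488680765
```

View pics/w11.png

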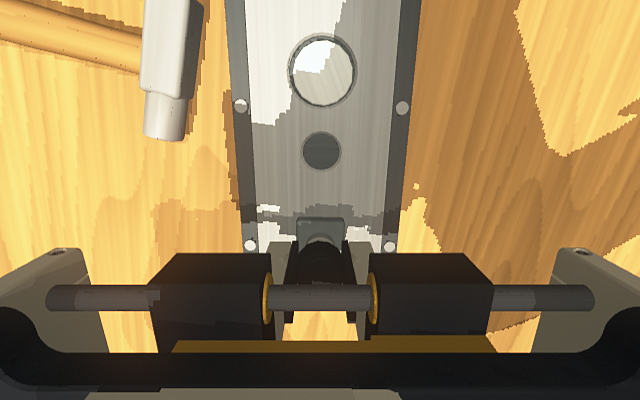

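Gripped at 24.6 mm opening, which matches the knob. Pulling up slowly.

```bash
python3 -m handwheel '[[[0,0,-0.001,0,0.9],[0,0,-0.001,0,0.9],[0,0,-0.001,0,0.9],[0,0,-0.001,0,0.9],[0,0,-0.001,0,0.9],[0,0,-0.001,0,0.9],[0,0,0,0,0.9]]]'
python3 -m handwheel '[[[0,0,-0.001,0,0.9],[0,0,-0.001,0,0.9],[0,0,-0.001,0,0.9],[0,0,-0.001,0,0.9],[0,0,-0.001,0,0.9],[0,0,-0.001,0,0.9],[0,0,0,0,0.9],[0,0,0,0,0.9]]]'
```

```text
clock: 15.33
tool_pos: [0.5725, 0.1432, 0.088]
orientation: [-180.0, 0.0, -82.6]
force: [4.6, -0.6, -6.9]
opening: 0.0246
clock: 16.0
tool_pos: [0.5724, 0.1431, 0.0937]
orientation: [-180.0, 0.0, -82.6]
force: [7.9, 0.4, -9.2]
opening: 0.025
```

```bash
python3 -m handwheel '[[[0,-0.0004,-0.001,0,0.9],[0,0,-0.001,0,0.9],[0,0,0,0,0.9],[0,0,0,0,0.9]]]'
python3 -m handwheel '[[[0,0,-0.0007,0,0.9],[0,0,0,0,0.9],[0,0,0,0,0.9]]]'
python3 -m handwheel '[[[0,0,-0.0007,0,0.9],[0,0,0,0,0.9],[0,0,0,0,0.9]]]'
```

```text
clock: 16.33
tool_pos: [0.5725, 0.1432, 0.0954]
orientation: [180.0, 0.0, -82.6]
force: [6.4, -0.3, -8.7]
opening: 0.0247
clock: 16.58
tool_pos: [0.5725, 0.1431, 0.096]
orientation: [180.0, 0.0, -82.6]
force: [5.4, 0.9, -8.2]
opening: 0.0247
clock: 16.83
tool_pos: [0.5725, 0.1431, 0.0967]
orientation: [180.0, 0.0, -82.6]
force: [5.0, 0.3, -9.6]
opening: 0.0248
```

```bash
python3 -m handwheel '[[[0,0,-0.0005,0,0.9],[0,0,0,0,0.9],[0,0,0,0,0.9]]]'
python3 -m handwheel '[[[0,0,-0.0005,0,0.9],[0,0,0,0,0.9],[0,0,0,0,0.9]]]'
python3 - <<'E'
from h import *
for i in range(3):
    s=vision.snapshot('scene');o=telemetry.get_obs();print(o['tool_pos'],o['force'])
cv2.imwrite('pics/s12.png',cv2.resize(s['color'][150:250,300:450,::-1],None,fx=5,fy=5,interpolation=cv2.INTER_CUBIC))
s=vision.snapshot('wrist');cv2.imwrite('pics/w12.png',cv2.resize(s['color'][180:300,240:400,::-1],None,fx=5,fy=5))
E
```

```text
clock: 17.08
tool_pos: [0.5724, 0.1431, 0.0968]
orientation: [180.0, 0.0, -82.6]
force: [7.3, -0.1, -12.5]
opening: 0.0245
clock: 17.33
tool_pos: [0.5724, 0.1431, 0.0969]
orientation: [179.9, 0.0, -82.6]
force: [8.4, 0.4, -16.4]
opening: 0.0247
[0.5724087  0.14312366 0.09685256] [  9.08979143   0.55099906 -16.02209582]
[0.57241569 0.14315397 0.09687744] [  8.96216456   0.27975882 -16.73650525]
[0.57242053 0.1431242  0.09686164] [ 7.93952485e+00 -5.94769665e-03 -1.61162029e+01]
```

View pics/s12.png

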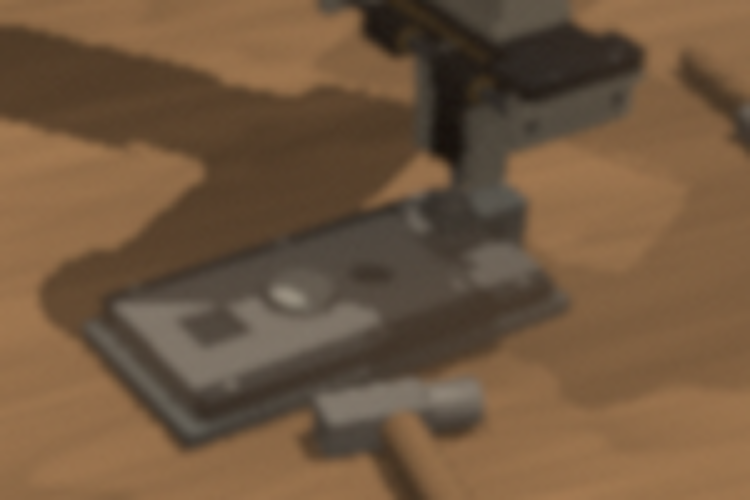

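View pics/w12.png

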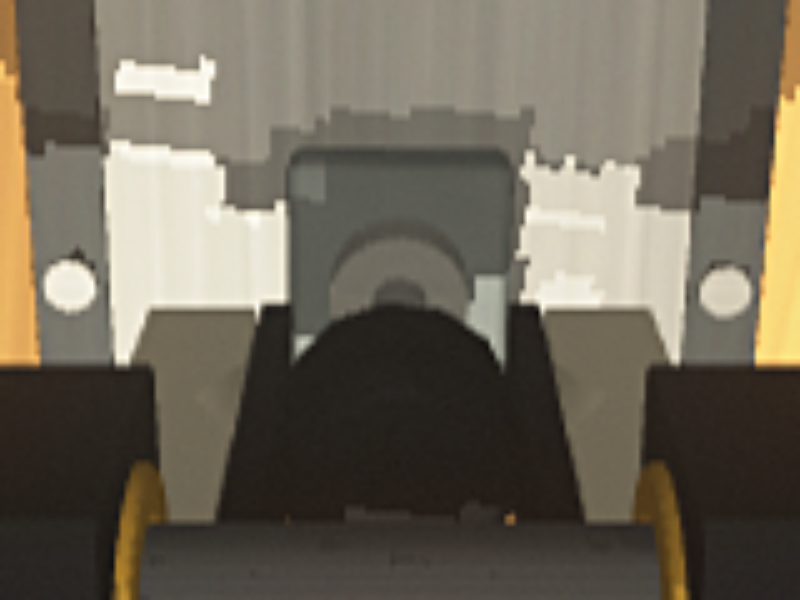

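The force rose from 9.6 to 16.4 N with almost no motion after 14.2 mm of travel, so the plunger is at its end stop. The wrist view shows the stem exposed above the bush. One hold test and a bench check remain before handing in.

```bash
python3 -m handwheel '[[[0,0,0,0,0.9],[0,0,0,0,0.9],[0,0,0,0,0.9],[0,0,0,0,0.9],[0,0,0,0,0.9],[0,0,0,0,0.9],[0,0,0,0,0.9],[0,0,0,0,0.9],[0,0,0,0,0.9],[0,0,0,0,0.9],[0,0,0,0,0.9],[0,0,0,0,0.9]]]'
python3 - <<'E'
from h import *
s=vision.snapshot('wrist');a=cv2.resize(s['color'][20:200,210:430,::-1],None,fx=2,fy=2)
s=vision.snapshot('top');b=cv2.resize(s['color'][140:260,330:480,::-1],(450,360))[:,:340]
cv2.imwrite('pics/f.png',np.hstack([a,b]))
E
```

```text
clock: 18.53
tool_pos: [0.5724, 0.1431, 0.0968]
orientation: [179.9, 0.0, -82.6]
force: [8.8, 0.9, -16.6]
opening: 0.0248
```

View pics/f.png

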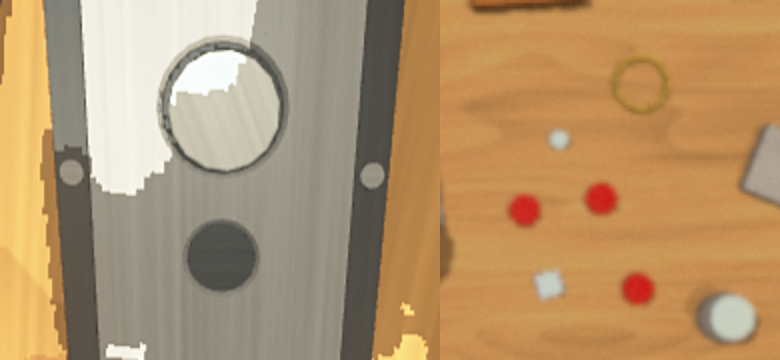

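The blank lies flat in the round cavity with an even gap. The bystanders have not moved, and the hold has been steady for 1 s.

```bash
python3 -c "
from plant import close_job
print(close_job())"
```

```text
the job is handed in; nothing more can be done
None
```

I laid the large silver blank in the round die cavity and let go of it. I then pulled the plunger knob straight up to its end stop and handed the job in at about 18.6 s, still gripping it.

- **Plunger:** Travel read 14.1–14.2 mm. At the stop the vertical force rose from about 10 to 16 N with almost no further motion. It then held steady for 1 s with no slip. I didn't see the pin clear of the seat hole; I'm going by the travel and the stop force.
- **Blank:** The last picture showed it flat in the cavity with a gap all round.
- **Bystanders:** The square and small blanks, red discs, jar and bangle looked undisturbed in the last top view. I did not re-check the brush, burnisher or purple disc at the end, but the arm did not work near them.
- **Disagreements:** The gripper opening read about 34 mm on the 36 mm blank and 24.7 mm on the 26 mm knob; some pictures also put the blank near 34 mm. A sideways force of about 8–9 N stayed on the wrist during the hold, well under the limits. The round_blank network also marked the red discs, so I chose the blank by colour and size.

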